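# Drive the tapered pin to bring the card stage into line

## Robot

A 6-joint arm with a two-finger parallel gripper is mounted at the origin on a cart in front of the work surface, level with it; the furniture and walls round the work are solid. World frame = base frame: x ahead of the robot, y to its left, z up, the work surface at z = 0. Lengths are in m, angles in rad, forces in N, time in s.
With the tool pointing down it reaches from about 0.375 to 0.9 m from the base axis. Payload 3.1 kg.
Tool frame: the origin (TCP) lies at the very end of the fingers, on their centre line; the grasp point (between the pads) lies 19 mm behind it (grip_depth is the distance from the TCP to the grasp point, in m); z points along the fingers, y is the line along which they close (so a half turn about z gives the same grasp; the last joint's range is limited). The gripper opens to 85 mm and grips with 20 to 120 N. Pads are 22 mm wide; open, the fingers measure 114 mm over their backs; the gripper's body (76 mm by 85 mm) begins 54 mm behind the grasp point. The pads swing forward as they close: fully open they stand 13 mm farther back than shut.
Start: joints at [1.159, 0.527, 1.433, -0, 1.181, -0.178], TCP at [0.145, 0.608, 0.199] pointing down, gripper open.
Joint ranges: [-3.08, 3.08], [-0.75, 2.2], [0.22, 2.44], [-1.43, 4.57], [0, 2.65], [-2.85, 2.85]. Speed limits (rad/s): [2.79, 2.79, 3.14, 3.14, 3.14, 3.14].

## Interface

Orientations are given as a unit quaternion [x, y, z, w].
In Python, from station import * gives the robot as it stands.
- The arm moves only by the tool apply_moves, never from a script. Its argument "plan" is a list of rows, each a list of 7 numbers: the shift along the tool's x, y, z in m, then the turn, a rotation vector about the tool's x, y, z in rad, then the gripper command: -1 is fully open, 1 is shut, values between are in proportion. In form: [[dx, dy, dz, wx, wy, wz, jaw], ...]. A call has 1 to 8 rows; each row shifts and turns the commanded pose from where the row before left it, along the tool's axes as they then stand; what a row does not reach is not made up. A row lasts 1/8 s, in which the tool goes at most 62.5 mm and 10.7 degrees, less where a joint would pass 70% of its speed; a pose out of reach is approached as far as the arm can. A call is refused whole if a number of a shift passes 0.0625 or a number of a turn 0.188, either way. A call with a gripper value outside its range is refused whole. The fingers move at their own pace and stop on an object; "force" is the grip in N (left out, the last holds). Time passes only in rows, so rows that do not move let the fingers close. It gives the time, the measured TCP pose, the force, the opening and the grip force at its end, in the units of the state.
- sense(): the state, without advancing time (a new reading comes with each control period).
- snapshot(name): name is "scene" or "top"; returns the picture (480x640x3 uint8, red, green, blue); there is no depth.
- calibration(name): a dict with "camera_matrix" (3x3 intrinsics, pixels), "k1" (the pictures are not rectified: a ray, as slopes to the right and down, at radius r is drawn at 1 + k1 r^2 times it, then the intrinsics apply), "R" (3x3) and "t" (3): a world point X has camera coordinates R X + t. Camera axes: x right, y down, z forward; pixel columns grow to the right and rows downward; lengths in m; the calibration is good to about 2 mm. A picture is of the moment at which its call begins. calibration takes no time and is no camera call.
- sign_off(): hands the job in; it is judged then, once.
The state is a dict: "t": time; "q": joint angles; "qd": joint speeds; "tau": joint torques, N m; "tcp_pos": TCP position; "tool_rot": TCP orientation; "force": force on the tool from outside, world axes, zero at the start; "ft_torque": the same for the moment, N m; "finger_gap": opening from 0.0 (shut) to 1.0 (fully open); "gripper_force": force on a finger pad.
Only numpy, scipy, OpenCV 4.12 (cv2) and the standard library are available. Lean on these libraries where they do the work, as an engineer would, in place of code of your own. Each camera call takes 0.05 s, during which the arm holds its last target. There are 200 camera calls.

## Task

The sliding plate of the test-card stage has slipped, so its round hole no longer lines up with the hole in the base below. Take the tapered alignment pin (red handle) out of the rack and drive it down through both holes until its collar sits home on the plate, so that the pin itself pulls the plate into line; do not push the plate any other way. Let go of the pin, and leave the blue-handled straight pin where it is in the rack.

Things in the scene. Friction and masses are not known exactly. Their poses are not given: they have to be found in the camera images.
- taper_pin: Steel pin, red handle, 0.2 kg, upright, hung by its collar in a fixed green rack 80 mm high (two 43 mm holes 110 mm apart), foot 20 mm up. Origin: centre of its foot, z up the pin. Tapers from 8 mm diameter at the foot to 36 mm at z = 40, straight to z = 60; collar 54 mm diameter, z = 60 to 66; round handle 30 mm diameter, z = 66 to 110 (grip near 92). Lift over 120 mm to pass the other pin.
- straight_pin: Look-alike: blue-handled pin of the same sizes and origin, but straight, 36 mm diameter down to its blunt foot. It hangs in the rack's other hole and stays there. Close the fingers across the line that joins the two pins to keep clear of it.
- stage_hole (a point): Centre of the mouth of the 40 mm through hole in the fixed grey stage base (120 x 210 x 50 mm), 50 mm above the bench; z up, y along the stage's long side. On the base lies the 14 mm thick aluminium sliding plate with a 40 mm hole of its own (plate top 14 mm above this point) and a white test card toward -y. With the pin home its foot is 46 mm below this point.
- carriage (a joint): Slide of the plate along the stage's y axis, m: 0 = its hole exactly over the base's hole, positive = displaced toward the point's +y. Starts at 0.008 to 0.012. About 3 N of friction; stays where it is left. Aimed halfway between the two holes' axes the pin's point clears both rims; driving the pin home takes up to about 20 N.
Mind the look-alikes: they are no part of the job. Of the things that look like the part that bears stage_hole, take the one that is nearest to the robot's base at the start.

How it is judged:
On the way:
1. the tapered pin's point is inside the plate's hole while the plate is still out of line (z of taper_pin in the frame of stage_hole below 0.01 m and horizontal distance between taper_pin and stage_hole below 0.025 m and value of joint carriage above 0.005 m), for 0.05 s.
At the end, for the whole second after the job is handed in: The tapered pin stands at rest through both holes, upright within 10 degrees, its foot at least 41 mm below the base's top face (collar home within 5 mm) and within 10 mm of the hole's axis; the plate is within 6 mm of true alignment; the straight pin is within 20 mm of where it started (z of taper_pin in the frame of stage_hole below -0.041 m and horizontal distance between taper_pin and stage_hole below 0.01 m and angle between taper_pin's own z axis and vertical below 0.17 rad and value of joint carriage between -0.006 and 0.006 m and linear speed of taper_pin below 0.02 m/s and distance of straight_pin from where it was at the start of the episode below 0.02 m); the robot touches nothing.
It fails at once if the straight pin is taken from its place (distance of straight_pin from where it was at the start of the episode above 0.02 m).
It also fails if it takes over 38 s, if anything falls off the work surface, if the arm or the gripper's body presses on something with over 40 N, if the wrist force passes 120 N, or if a joint passes its speed limit or range.

## Working session

There is one attempt and no reset: what is moved stays moved. The work goes in short steps, Python scripts to look and compute and a tool call to move; the robot and the scene stay as the last step left them, time stands still between calls to the robot, and variables do not carry over. Pictures are saved under pics/ and viewed, at most 10 in all, crops included, and the job is handed in when it is done.

Besides the shell and the picture viewer there is one more tool, called after "Emit:" as name(argument=value, ...), one argument or row to a line, values as JSON. apply_moves: Moves the arm, as the interface text tells. Its arguments: {"type":"object","properties":{"plan":{"type":"array"},"force":{"type":"number"}},"required":["plan"]}

```bash
mkdir -p pics
cat > h.py <<'E'
import numpy as np, cv2
from station import *
def save(name,fn,crop=None,s=1):
    im=snapshot(name)[:,:,::-1].copy(); cv2.imwrite('pics/full_'+fn,im)
    if crop: x0,y0,x1,y1=crop; im=cv2.resize(im[y0:y1,x0:x1],None,fx=s,fy=s,interpolation=cv2.INTER_CUBIC)
    cv2.imwrite('pics/'+fn,im)
def ray(name,u,v):
    c=calibration(name);K=np.array(c['camera_matrix']);R=np.array(c['R']);t=np.array(c['t'])
    p=cv2.undistortPoints(np.array([[[u,v]]],float),K,np.array([c['k1'],0,0,0.]))[0,0] 
    return -R.T@t, R.T@np.array([p[0],p[1],1])
def atz(name,u,v,z):
    o,d=ray(name,u,v); return (o+d*(z-o[2])/d[2]).round(4)
def proj(name,X):
    c=calibration(name);K=np.array(c['camera_matrix']);R=np.array(c['R']);t=np.array(c['t'])
    return cv2.projectPoints(np.array([X],float),cv2.Rodrigues(R)[0],t,K,np.array([c['k1'],0,0,0.]))[0][0,0].round(1)
E
python3 - <<'E'
from h import *
save('scene','s1.png'); save('top','t1.png'); s=sense(); print(s)
E
```

```text
{'t': 0.1, 'q': array([ 1.15853597e+00,  5.28342461e-01,  1.43377750e+00, -1.14259839e-05,
        1.18140583e+00, -1.78519100e-01]), 'qd': array([-1.52789464e-03, -7.79186951e-04, -3.43796232e-03, -2.40998451e-05,
       -1.08023765e-03,  3.74282370e-04]), 'tau': array([-1.27842877e-04, -4.43305063e+01, -1.78586698e+01, -2.25347876e-04,
        3.91598893e-03,  1.18617623e-05]), 'tcp_pos': array([0.14446025, 0.6073493 , 0.19814936]), 'tool_rot': array([ 1.16602548e-01,  9.93178187e-01, -9.26243119e-04, -2.76325954e-04]), 'force': array([ 0.16546989, -0.67733568,  0.14581041]), 'ft_torque': array([ 0.013     ,  0.02031027, -0.02619366]), 'gripper_force': 0.0, 'finger_gap': 0.9977120155776075}
```

View pics/s1.png

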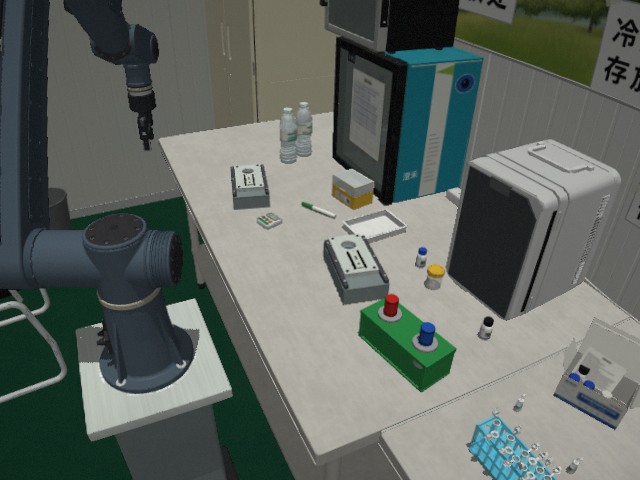

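View pics/t1.png

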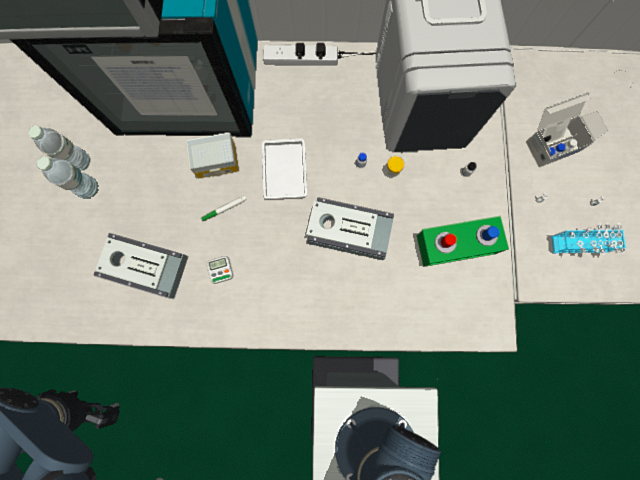

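Top view: there are two stages, A with its hole at about (117,260) and B with its hole at about (327,222). The red pin is at (449,240) and the blue pin at (488,234). The robot base is near (375,450), so B looks nearest. I'll check this with numbers and an enlarged crop.

Run:
```python
from h import *
im=cv2.imread('pics/full_t1.png') if 0 else cv2.imread('pics/t1.png')
a=cv2.resize(im[190:270,295:405],None,fx=7,fy=7,interpolation=cv2.INTER_CUBIC)
cv2.imwrite('pics/c1.png',a)
s=cv2.imread('pics/s1.png')
a=cv2.resize(im[205:275,410:520],None,fx=4,fy=4,interpolation=cv2.INTER_CUBIC)
b=cv2.resize(s[220:390,310:460],None,fx=3.5,fy=3.5,interpolation=cv2.INTER_CUBIC)[:590]
c=np.zeros((595,440+b.shape[1]-170 if 0 else 440,3),np.uint8); c[:280]=a
cv2.imwrite('pics/c2.png',a)
b=cv2.resize(s[225:305,310:400],None,fx=7,fy=7,interpolation=cv2.INTER_CUBIC)
cv2.imwrite('pics/c3.png',b)
for n,u,v,z in [('A',117,260,.064),('B',327,222,.064),('red',449,240,.13),('blue',488,234,.13)]:
  p=atz('top',u,v,z); print(n,p,np.hypot(*p[:2]))
```

```text
A [0.4628 0.6775 0.064 ] 0.8204816207569795
B [0.5727 0.1336 0.064 ] 0.5880767381898386
red [ 0.5178 -0.1651  0.13  ] 0.5434839924045601
blue [ 0.5345 -0.2628  0.13  ] 0.5956123655533018
```

View pics/c1.png

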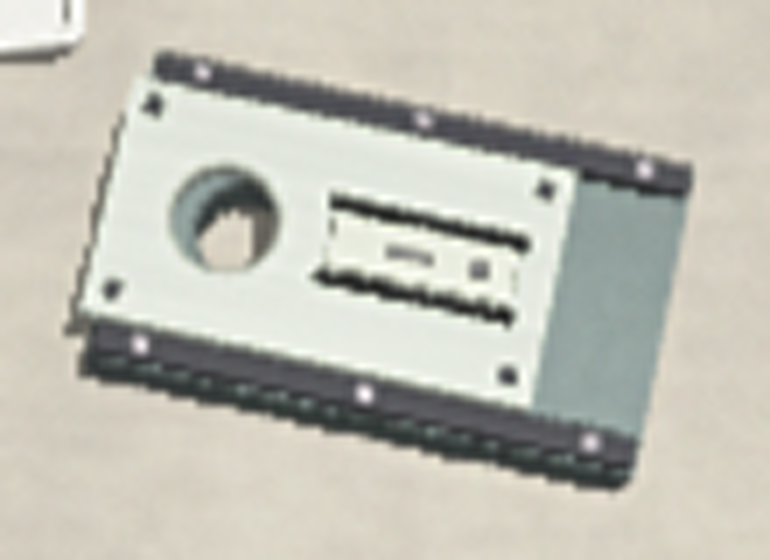

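View pics/c2.png

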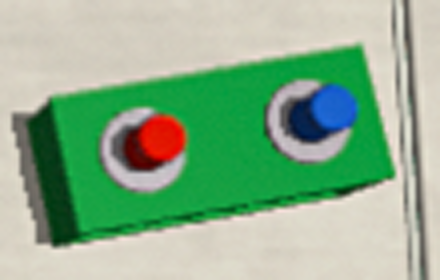

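The top crop shows stage B's plate hole at about (326.7,220.9), with the card to its right, so stage +y points left in the image. The red handle top is at (450.1,239.4) with its collar at (445.6,241.9). The blue top is at (493.1,231.4) with its collar at (486.4,234.9). B is 0.59 m from the base and A is 0.82 m, so B is the one meant. Next I'll check these points against the scene view.

Run:
```python
from h import *
for n,u,v,z in [('redtop',450.1,239.4,.13),('redcol',445.6,241.9,.086),('bluetop',493.1,231.4,.13),('bluecol',486.4,234.9,.086),('hole',326.7,220.9,.064)]:
  p=atz('top',u,v,z); print(n,p,np.hypot(*p[:2]),'scene px',proj('scene',p))
f=lambda x,y:(295+(x+.5)/7-.5,190+(y+.5)/7-.5)
print(proj('top',atz('top',327,222,.064)))
for a,b in [((203,72),(645,170)),((139,344),(591,442))]:
  P=atz('top',*f(*a),.064);Q=atz('top',*f(*b),.064);print('screws',P,Q,np.linalg.norm(P-Q),np.degrees(np.arctan2(*(P-Q)[1::-1])))
# rail mid screws
print(atz('top',*f(423,120),.064),atz('top',*f(363,393),.064))
# crop of scene, both
s=cv2.imread('pics/s1.png')
b=cv2.resize(s[225:355,315:455],None,fx=4.5,fy=4.5,interpolation=cv2.INTER_CUBIC)
cv2.imwrite('pics/c3.png',b)
```

```text
redtop [ 0.5194 -0.1678  0.13  ] 0.5458325750630865 scene px [391.3 296.8]
redcol [ 0.521  -0.1691  0.086 ] 0.5477552464376768 scene px [390.2 311.8]
bluetop [ 0.5412 -0.276   0.13  ] 0.607514147983403 scene px [428.  325.3]
bluecol [ 0.541  -0.2756  0.086 ] 0.6071543131692305 scene px [424.7 340.4]
hole [0.5756 0.1344 0.064 ] 0.5910826676531803 scene px [348.  243.6]
[327. 222.]
screws [0.6324 0.1435 0.064 ] [ 0.5973 -0.0227  0.064 ] 0.1698659765815391 78.07486111605756
screws [0.5278 0.1655 0.064 ] [ 0.4939 -0.0016  0.064 ] 0.1705040175479745 78.53190152467403
[0.6152 0.0606 0.064 ] [0.5108 0.0825 0.064 ]
```

View pics/c3.png

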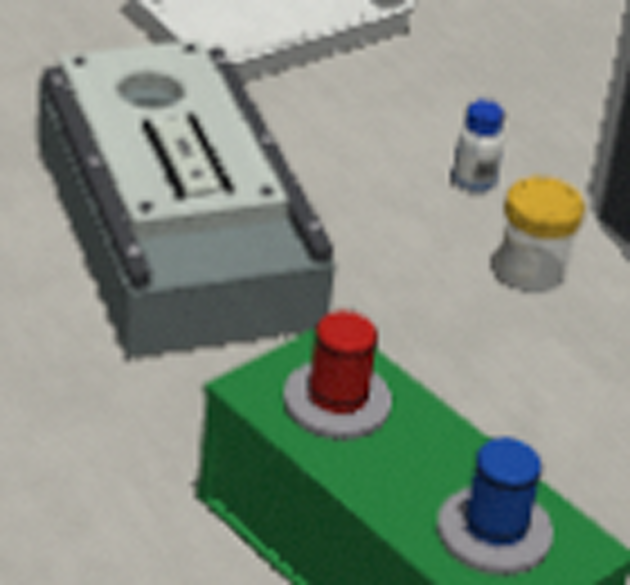

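The scene view agrees with this: red top at (391.8,298.7), predicted (391.3,296.8), and hole at (348.2,244.9), predicted (348.0,243.6). The pin spacing comes out at 110 mm and the screws are symmetric about the hole axis. Planning the approach now.

```bash
cat >> h.py <<'E'
from scipy.spatial.transform import Rotation as Ro
def plan(wps,start=None):
    """wps: (x,y,z,yaw_deg of tool y,rows); straight-down tool; prints tool-axis shifts per row"""
    s=sense(); p=np.array(s['tcp_pos']); R=Ro.from_quat(s['tool_rot'])
    for x,y,z,yaw,n in wps:
        a=np.radians(yaw); Y=np.array([np.cos(a),np.sin(a),0]); Z=np.array([0,0,-1.]); X=np.cross(Y,Z)
        dr=(R.inv()*Ro.from_matrix(np.c_[X,Y,Z])).as_rotvec()/n; d=(np.array([x,y,z])-p)/n
        for i in range(n):
            print(np.round(R.inv().apply(d),4).tolist()+np.round(dr,3).tolist()); R=R*Ro.from_rotvec(dr)
        p=np.array([x,y,z])
E
python3 - <<'E'
from h import *
plan([(.42,.25,.24,40,8),(.52,-.1685,.2,11,8)])
E
```

```text
[-0.0439, -0.0355, -0.0052, -0.0, 0.0, 0.08]
[-0.0465, -0.0319, -0.0052, -0.0, 0.0, 0.08]
[-0.0489, -0.0281, -0.0052, -0.0, 0.0, 0.08]
[-0.051, -0.0241, -0.0052, -0.0, 0.0, 0.08]
[-0.0528, -0.0199, -0.0052, -0.0, 0.0, 0.08]
[-0.0542, -0.0156, -0.0052, -0.0, 0.0, 0.08]
[-0.0553, -0.0113, -0.0052, -0.0, 0.0, 0.08]
[-0.056, -0.0068, -0.0052, -0.0, 0.0, 0.08]
[-0.0481, -0.0241, 0.005, 0.0, -0.0, 0.063]
[-0.0495, -0.021, 0.005, 0.0, -0.0, 0.063]
[-0.0508, -0.0178, 0.005, 0.0, -0.0, 0.063]
[-0.0518, -0.0145, 0.005, 0.0, -0.0, 0.063]
[-0.0526, -0.0112, 0.005, 0.0, -0.0, 0.063]
[-0.0532, -0.0079, 0.005, 0.0, -0.0, 0.063]
[-0.0536, -0.0045, 0.005, 0.0, -0.0, 0.063]
[-0.0538, -0.0011, 0.005, 0.0, -0.0, 0.063]
```

Emit:
apply_moves(
  plan=[
    [-0.044,-0.0355,-0.005,0,0,0.08,-1],
    [-0.0465,-0.032,-0.005,0,0,0.08,-1],
    [-0.049,-0.028,-0.005,0,0,0.08,-1],
    [-0.051,-0.024,-0.005,0,0,0.08,-1],
    [-0.053,-0.02,-0.005,0,0,0.08,-1],
    [-0.054,-0.0155,-0.005,0,0,0.08,-1],
    [-0.055,-0.0115,-0.005,0,0,0.08,-1],
    [-0.056,-0.007,-0.005,0,0,0.08,-1],
  ],
)

```text
t: 1.1
tcp_pos: [0.4205, 0.2487, 0.239]
tool_rot: [0.424, 0.906, -0.0, -0.0]
force: [0.5, 0.8, -0.7]
finger_gap: 1.001
gripper_force: 0.0
```

Emit:
apply_moves(
  plan=[
    [-0.048,-0.024,0.005,0,0,0.063,-1],
    [-0.0495,-0.021,0.005,0,0,0.063,-1],
    [-0.051,-0.018,0.005,0,0,0.063,-1],
    [-0.052,-0.0145,0.005,0,0,0.063,-1],
    [-0.0525,-0.011,0.005,0,0,0.063,-1],
    [-0.053,-0.008,0.005,0,0,0.063,-1],
    [-0.0535,-0.0045,0.005,0,0,0.063,-1],
    [-0.054,-0.001,0.005,0,0,0.063,-1],
  ],
)

```text
t: 2.1
tcp_pos: [0.5198, -0.17, 0.1985]
tool_rot: [0.637, 0.771, 0.0, -0.0]
force: [0.6, 1.0, -0.7]
finger_gap: 1.001
gripper_force: 0.0
```

Run:
```python
from h import *
s=sense();print(s['tcp_pos'],s['t'])
plan([(.52,-.1685,.16,11,2),(.52,-.1685,.093,11,4)])
```

```text
[ 0.51983354 -0.16999242  0.19850763] 2.1
[0.0007, 0.0002, 0.0193, -0.0, -0.0, -0.001]
[0.0007, 0.0002, 0.0193, -0.0, -0.0, -0.001]
[-0.0, 0.0, 0.0168, -0.0, -0.0, 0.0]
[-0.0, 0.0, 0.0168, -0.0, -0.0, 0.0]
[-0.0, 0.0, 0.0168, -0.0, -0.0, 0.0]
[-0.0, 0.0, 0.0168, -0.0, -0.0, 0.0]
```

Emit:
apply_moves(
  plan=[
    [0.0007,0,0.02,0,0,0,-1],
    [0.0007,0,0.02,0,0,0,-1],
    [0,0,0.02,0,0,0,-1],
    [0,0,0.02,0,0,0,-1],
    [0,0,0.0125,0,0,0,-1],
    [0,0,0.0125,0,0,0,-1],
    [0,0,0,0,0,0,-1],
  ],
)

```text
t: 2.98
tcp_pos: [0.5191, -0.1667, 0.0932]
tool_rot: [0.636, 0.772, -0.0, -0.001]
force: [0.3, 0.1, -0.1]
finger_gap: 1.0
gripper_force: 0.0
```

Emit:
apply_moves(
  plan=[
    [0,0,0,0,0,0,0.2],
    [0,0,0,0,0,0,1],
    [0,0,0,0,0,0,1],
    [0,0,0,0,0,0,1],
    [0,0,0,0,0,0,1],
    [0,0,0,0,0,0,1],
  ],
  force=60,
)

```text
t: 3.72
tcp_pos: [0.5204, -0.1671, 0.0948]
tool_rot: [0.636, 0.772, 0.0, 0.001]
force: [-0.1, 1.6, 5.7]
finger_gap: 0.288
gripper_force: 55.5
```

Emit:
apply_moves(
  plan=[
    [0,0,-0.01,0,0,0,1],
    [0,0,-0.02,0,0,0,1],
    [0,0,-0.025,0,0,0,1],
    [0,0,-0.025,0,0,0,1],
    [0,0,-0.025,0,0,0,1],
    [0,0,-0.01,0,0,0,1],
    [0,0,0,0,0,0,1],
  ],
)

```text
t: 4.6
tcp_pos: [0.5195, -0.167, 0.2092]
tool_rot: [0.636, 0.772, -0.0, 0.0]
force: [0.0, 0.3, -3.3]
finger_gap: 0.284
gripper_force: 54.2
```

Run:
```python
from h import *
s=sense();print(s['tcp_pos'],s['t'],s['force'],s['finger_gap'])
save('scene','s2.png',(310,170,460,340),3.5)
plan([(.575,.1294,.2,11,8)])
for z in (.12,.18,.186): print(z,proj('scene',[.5205,-.167,z]))
```

```text
[ 0.51952537 -0.16699446  0.20915708] 4.6 [ 0.02591126  0.28747208 -3.25273819] 0.2843193385323546
[0.035, 0.014, 0.0011, -0.0, -0.0, 0.0]
[0.035, 0.014, 0.0011, -0.0, -0.0, 0.0]
[0.035, 0.014, 0.0011, -0.0, -0.0, 0.0]
[0.035, 0.014, 0.0011, -0.0, -0.0, 0.0]
[0.035, 0.0139, 0.0011, -0.0, -0.0, 0.0]
[0.035, 0.0139, 0.0011, -0.0, -0.0, 0.0]
[0.035, 0.0139, 0.0011, -0.0, -0.0, 0.0]
[0.035, 0.0139, 0.0011, -0.0, -0.0, 0.0]
0.12 [391.1 299.9]
0.18 [394.  278.6]
0.186 [394.3 276.4]
```

View pics/s2.png

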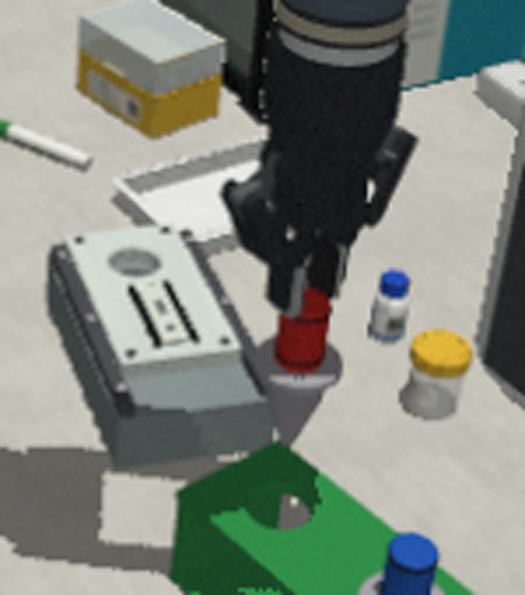

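The picture shows the pin upright in the fingers, foot at about (393,297) and collar at about (395,274). That matches a foot height of about 0.134, so it has not slipped. The foot is 0.075 m below the TCP. Moving to the halfway point.

Emit:
apply_moves(
  plan=[
    [0.02,0.008,0,0,0,0,1],
    [0.04,0.016,0,0,0,0,1],
    [0.045,0.018,0,0,0,0,1],
    [0.05,0.02,0,0,0,0,1],
    [0.05,0.02,0,0,0,0,1],
    [0.045,0.018,0,0,0,0,1],
    [0.03,0.012,0.005,0,0,0,1],
    [0,0,0.005,0,0,0,1],
  ],
)

```text
t: 5.65
tcp_pos: [0.5749, 0.1317, 0.1972]
tool_rot: [0.634, 0.773, -0.001, -0.001]
force: [-0.3, -1.0, -3.3]
finger_gap: 0.286
gripper_force: 54.1
```

Run:
```python
from h import *
s=sense();print(s['tcp_pos'],s['t'],s['force'])
plan([(.575,.1294,.15,11,3)])
R=Ro.from_quat(s['tool_rot']); print('stage y in tool',R.inv().apply([.203,.979,0]),'stage x',R.inv().apply([.979,-.203,0]))
```

```text
[0.57489748 0.13173173 0.19716616] 5.65 [-0.31435247 -0.97183804 -3.25105301]
[-0.0008, -0.0001, 0.0157, -0.001, -0.0, 0.002]
[-0.0008, -0.0001, 0.0157, -0.001, -0.0, 0.002]
[-0.0008, -0.0001, 0.0157, -0.001, -0.0, 0.002]
stage y in tool [ 9.20413776e-01  3.90497693e-01 -1.82546974e-04] stage x [-0.39049664  0.92040997 -0.00280317]
```

Emit:
apply_moves(
  plan=[
    [-0.001,0,0.016,0,0,0,1],
    [-0.001,0,0.016,0,0,0,1],
    [0,0,0.014,0,0,0,1],
    [0,0,0,0,0,0,1],
  ],
)

```text
t: 6.15
tcp_pos: [0.5749, 0.1265, 0.1511]
tool_rot: [0.636, 0.772, -0.001, -0.002]
force: [0.1, 0.5, -2.4]
finger_gap: 0.285
gripper_force: 54.2
```

Run:
```python
from h import *
s=sense();print(s['tcp_pos'],s['t'],s['force'])
save('scene','s3.png',(315,200,395,280),7)
```

```text
[0.57490129 0.12652717 0.15114682] 6.15 [ 0.07995331  0.4915393  -2.44101976]
```

View pics/s3.png

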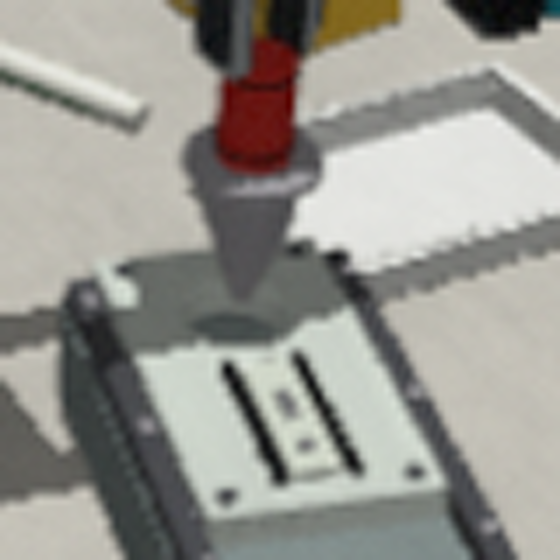

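The point at (349.7,242.9) is just above the hole. It lies 7–8 mm toward −y of the plate hole's axis, between the two axes, and clears both rims. Descending.

Emit:
apply_moves(
  plan=[
    [0.001,0,0.006,0,0,0,1],
    [0,0,0.006,0,0,0,1],
    [0,0,0.006,0,0,0,1],
    [0,0,0.006,0,0,0,1],
    [0,0,0.005,0,0,0,1],
    [0,0,0,0,0,0,1],
  ],
)

```text
t: 6.95
tcp_pos: [0.5756, 0.1283, 0.1234]
tool_rot: [0.636, 0.772, -0.0, -0.0]
force: [-0.0, 0.1, -2.6]
finger_gap: 0.282
gripper_force: 54.2
```

Emit:
apply_moves(
  plan=[
    [0,0,0.003,0,0,0,1],
    [0,0,0.003,0,0,0,1],
    [0,0,0.003,0,0,0,1],
    [0,0,0,0,0,0,1],
  ],
)

```text
t: 7.45
tcp_pos: [0.5758, 0.1283, 0.1147]
tool_rot: [0.636, 0.772, -0.0, -0.0]
force: [1.0, 0.2, -2.5]
finger_gap: 0.277
gripper_force: 54.2
```

Emit:
apply_moves(
  plan=[
    [0,0,0.003,0,0,0,1],
    [0,0,0.003,0,0,0,1],
    [0,0,0,0,0,0,1],
  ],
)

```text
t: 7.82
tcp_pos: [0.5759, 0.1284, 0.1087]
tool_rot: [0.636, 0.772, -0.0, -0.0]
force: [0.2, -0.6, -2.9]
finger_gap: 0.284
gripper_force: 54.2
```

Emit:
apply_moves(
  plan=[
    [0,0,0.003,0,0,0,1],
    [0,0,0.002,0,0,0,1],
    [0,0,0,0,0,0,1],
  ],
)

```text
t: 8.2
tcp_pos: [0.5762, 0.1284, 0.1039]
tool_rot: [0.636, 0.772, 0.0, 0.0]
force: [0.3, 0.2, -2.0]
finger_gap: 0.281
gripper_force: 54.1
```

Emit:
apply_moves(
  plan=[
    [0,0,0.003,0,0,0,1],
    [0,0,0.002,0,0,0,1],
    [0,0,0,0,0,0,1],
  ],
)

```text
t: 8.57
tcp_pos: [0.5762, 0.1284, 0.099]
tool_rot: [0.636, 0.772, 0.0, 0.0]
force: [1.0, 1.1, -1.3]
finger_gap: 0.284
gripper_force: 54.3
```

Emit:
apply_moves(
  plan=[
    [0,0,0.002,0,0,0,1],
    [0,0,0.002,0,0,0,1],
    [0,0,0,0,0,0,1],
  ],
)

```text
t: 8.95
tcp_pos: [0.5761, 0.1283, 0.0949]
tool_rot: [0.636, 0.772, -0.0, 0.0]
force: [-0.4, 1.3, -1.0]
finger_gap: 0.279
gripper_force: 54.9
```

Emit:
apply_moves(
  plan=[
    [0,0,0.002,0,0,0,1],
    [0,0,0.002,0,0,0,1],
    [0,0,0,0,0,0,1],
  ],
)

```text
t: 9.32
tcp_pos: [0.5758, 0.1283, 0.0907]
tool_rot: [0.636, 0.772, -0.0, -0.0]
force: [0.5, 0.5, 0.5]
finger_gap: 0.279
gripper_force: 55.0
```

Emit:
apply_moves(
  plan=[
    [0,0,0.002,0,0,0,1],
    [0,0,0,0,0,0,1],
  ],
)

```text
t: 9.57
tcp_pos: [0.5758, 0.1282, 0.0887]
tool_rot: [0.636, 0.772, -0.0, -0.0]
force: [0.1, 1.2, 0.5]
finger_gap: 0.283
gripper_force: 55.2
```

Emit:
apply_moves(
  plan=[
    [0,0,0.002,0,0,0,1],
    [0,0,0.002,0,0,0,1],
    [0,0,0,0,0,0,1],
  ],
)

```text
t: 9.95
tcp_pos: [0.5756, 0.1282, 0.0846]
tool_rot: [0.636, 0.772, -0.0, -0.0]
force: [-0.9, -0.1, 0.5]
finger_gap: 0.278
gripper_force: 55.5
```

Emit:
apply_moves(
  plan=[
    [0,0,0.002,0,0,0,1],
    [0,0,0.002,0,0,0,1],
    [0,0,0,0,0,0,1],
  ],
)

```text
t: 10.32
tcp_pos: [0.5756, 0.1283, 0.0805]
tool_rot: [0.636, 0.772, -0.0, -0.0]
force: [-0.8, 0.1, -1.3]
finger_gap: 0.282
gripper_force: 54.7
```

Emit:
apply_moves(
  plan=[
    [0,0,0.0015,0,0,0,1],
    [0,0,0.0015,0,0,0,1],
    [0,0,0,0,0,0,1],
  ],
)

```text
t: 10.7
tcp_pos: [0.5756, 0.1285, 0.0791]
tool_rot: [0.636, 0.772, -0.0, -0.0]
force: [-3.8, 0.4, 7.4]
finger_gap: 0.279
gripper_force: 58.1
```

Run:
```python
from h import *
s=sense();print(s['tcp_pos'],s['t'],s['force'])
save('scene','s4.png',(315,200,395,280),7)
```

```text
[0.57559775 0.12849672 0.07905931] 10.7 [-3.8459079   0.41241746  7.40871262]
```

View pics/s4.png

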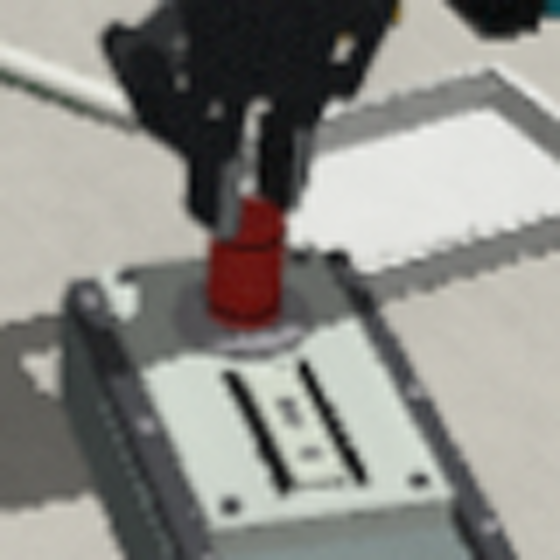

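The collar is seated on the plate around (240,340) in the crop. The plate has shifted toward −y, its corner screw going from (227,495) to (231,505). The TCP is at the predicted home height. Releasing.

Emit:
apply_moves(
  plan=[
    [0,0,0,0,0,0,0],
    [0,0,0,0,0,0,-0.6],
    [0,0,0,0,0,0,-1],
    [0,0,0,0,0,0,-1],
    [0,0,0,0,0,0,-1],
    [0,0,-0.02,0,0,0,-1],
    [0,0,-0.03,0,0,0,-1],
    [0,0,-0.03,0,0,0,-1],
  ],
)

```text
t: 11.75
tcp_pos: [0.5758, 0.1283, 0.1586]
tool_rot: [0.636, 0.772, -0.0, -0.0]
force: [-0.2, -0.2, 0.1]
finger_gap: 1.001
gripper_force: 0.0
```

Emit:
apply_moves(
  plan=[
    [0,0,-0.04,0,0,0,-1],
    [-0.06,0,-0.02,0,0,0,-1],
    [-0.06,0,0,0,0,0,-1],
    [-0.06,0,0,0,0,0,-1],
    [0,0,0,0,0,0,-1],
  ],
)

```text
t: 12.38
tcp_pos: [0.6115, -0.0524, 0.2178]
tool_rot: [0.638, 0.77, -0.0, 0.001]
force: [-0.4, 0.2, -0.1]
finger_gap: 0.997
gripper_force: 0.0
```

Run:
```python
from h import *
s=sense();print(s['tcp_pos'],s['t'],s['force'],s['finger_gap'])
im=snapshot('top')[:,:,::-1]; sc=snapshot('scene')[:,:,::-1]
f=lambda a:cv2.resize(a,(392,392),interpolation=cv2.INTER_CUBIC)
cv2.imwrite('pics/fin.png',np.hstack([f(im[180:270,300:390]),f(sc[200:280,315:395])]))
```

```text
[ 0.61150719 -0.05237858  0.21777618] 12.375 [-0.401961    0.23520514 -0.10793967] 0.9972887246961942
```

View pics/fin.png

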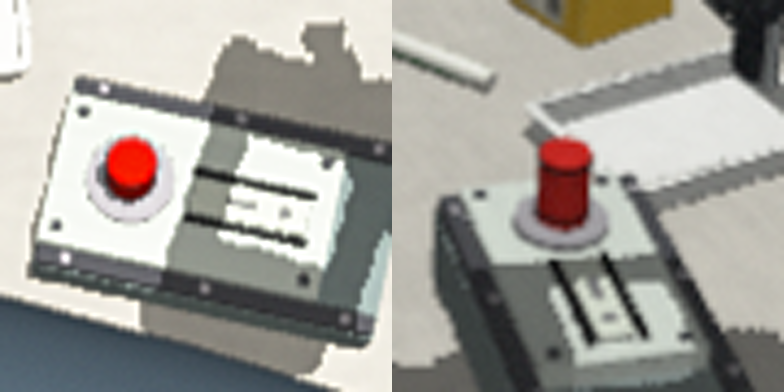

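The final view shows the pin upright with its collar flat on the plate (top crop (130,178), scene crop (560,225)). The plate end is flush with the base, and the gripper is clear. Handing in.

```bash
python3 -c "
from station import *
print(sign_off())"
```

```text
the job is handed in; nothing more can be done
None
```

The tapered pin is seated through both holes with its collar on the plate, the pin's own taper pulled the plate into line, the gripper is clear of it, and the straight pin was never touched. I handed the job in at about 12.5 s; the hand-in returned no verdict.

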